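# Pack a mortar test bar in its case and fasten the hasp

### The arm

A 7-joint arm with a two-finger parallel gripper is mounted at the origin on a cart in front of the work surface, level with it; the furniture and walls round the work are solid. World frame = base frame: x ahead of the robot, y to its left, z up, the work surface at z = 0. Lengths are in m, angles in rad, forces in N, time in s.
With the tool pointing down it reaches from about 0.425 to 1.025 m from the base axis. Payload 9.4 kg.
Tool frame: the origin (TCP) lies between the finger pads; the fingertips stand 14 mm ahead of it and the grasp point (between the pads) lies 5 mm behind it; z points along the fingers, y is the direction in which the jaws open and shut (so a half turn about z gives the same grasp; the last joint's range is limited). The gripper opens to 85 mm and grips with 20 to 120 N. Pads are 22 mm wide; open, the fingers measure 114 mm over their backs; the gripper's body (76 mm by 85 mm) begins 54 mm behind the grasp point. The pads swing forward as they close: fully open they stand 13 mm farther back than shut.
Start: joints at [-1.253, 0.599, -0.003, 1.599, 0.002, 0.943, -0.08], TCP at [0.279, 0.669, 0.245] pointing down, gripper open.
Joint ranges: [-2.57, 2.57], [-0.35, 1.97], [-1.29, 1.29], [0.11, 2.56], [-1.05, 4.19], [0.11, 1.86], [-2.63, 2.63]. Speed limits (rad/s): [2.22, 2.22, 3.01, 3.01, 3.14, 3.14, 3.14].

### API

Orientations are given as a unit quaternion [w, x, y, z].
In Python, from plant import ctrl gives the robot as it stands.
- The arm moves only by the tool step_arm, never from a script. Its argument "deltas" is a list of rows, each an object with "offset": the shift along the tool's x, y, z in mm, a list of three; "angular": the turn, a rotation vector about the tool's x, y, z in degrees, a list of three; "gripper": the closure in counts, from 0 (fully open) to 255 (shut). A call has 1 to 20 rows; each row is the pose to reach, as a shift and turn from the pose commanded when the call began, along the tool's axes at that moment; what a row does not reach only later rows make up. A row lasts 1/10 s, in which the tool goes at most 50 mm and 8.59 degrees, less where a joint would pass 70% of its speed; a pose out of reach is approached as far as the arm can. A call with a gripper value outside its range is refused whole. The fingers move at their own pace and stop on an object; "squeeze" is the grip in N (left out, the last holds). Time passes only in rows, so rows that repeat a pose let the fingers close. It gives the time, the measured TCP pose, the force and the opening at its end, in the units of the state.
- ctrl.sense(): the state, without advancing time (a new reading comes with each control period).
- ctrl.read_camera(name): name is "side" or "top" or "wrist"; returns a dict with "img" (384x512x3 uint8, red, green, blue), "z_map" (384x512 float32, m along the optical axis (not along the pixel's ray), 0 where there is no reading), "mtx" (3x3 intrinsics, pixels), "origin" and "rotation" of the camera in the world; the wrist camera has in their place "mount" (4x4, takes a point from camera to tool coordinates, whose origin is the TCP and whose axes are the flange's). Camera axes: x right, y down, z forward; pixel columns grow to the right and rows downward; lengths in m; the calibration is good to about 2 mm. The wrist camera is an equidistant fisheye: a pixel r from the principal point sees the ray r / f radians off the axis. A picture is of the moment at which its call begins: read the wrist's pose just before it.
- ctrl.hand_in(): hands the job in, once; it reports no verdict.
The state is a dict: "time_s": time; "joint_positions": joint angles; "joint_vel": joint speeds; "joint_efforts": joint torques, N m; "ee_pos": TCP position; "ee_rot": TCP orientation; "contact_force": force on the tool from outside, world axes, zero at the start; "ft_torque": the same for the moment, N m; "width": opening from 0.0 (shut) to 1.0 (fully open).
Only numpy, scipy, OpenCV 4.12 (cv2) and the standard library are available. Lean on these libraries where they do the work, as an engineer would, in place of code of your own. Each camera call takes 0.05 s, during which the arm holds its last target. There are 200 camera calls.

### The job

Pack the grey mortar bar for the strength test: draw it by its free end right out of the steel sleeve and let go of it on the bench, then take it again by its middle and lay it flat on the floor of the plywood case. Then shut the lid fully, and after that swing the hasp down over its staple until it hangs flat against the end of the case. Leave the jug, the dish, the mallet and the calculator where they are.

Things in the scene. Friction and masses are not known exactly. Their poses are not given: they have to be found in the camera images.
- bar: grey mortar bar, 160 x 40 x 40 mm, about 0.45 kg, long along its own x; origin at the centre of its underside. It lies flat on the bench, most of it inside the sleeve; 50 to 62 mm of its -x end sticks out of the sleeve's mouth.
- bar_center (a point): the middle of the mortar bar, 20 mm above its underside
- sleeve: grey sheet-steel tunnel fixed to the bench, no floor, open only at its -x end. In its frame (origin on the bench, in front of the mouth) the mouth is at x = +45 mm, the closed back at +155; inside 58 wide, 50 high; outside 66 wide (96 with the 3 mm high foot flanges), 54 high. The bar comes out along its -x and is clear when the bar's middle is at x < -35 mm in this frame.
- case: plywood case fixed to the bench, 186 mm along x, 66 wide; origin at centre of underside. Rim at z = 58, inner floor z = 8, walls 8, inside 170 x 50 mm. Both long walls have a finger notch 61 wide at x = 0, cut down to z = 12, so the bar can be lowered in held by its middle. Hasp end faces -x (staple stands 11 mm out of it at z = 42), the lid is hinged at the +x end.
- lid_body (a joint): angle of the lid, rad: 0 = shut flat on the rim, about 1.6 = upright at the case's +x end as found (range 0 to 1.9). Turns about the case's y axis at x = +95.5, z = +58 mm. Plywood plate 186 x 72 x 8.5 mm; shut, its top is 66.5 mm above the bench. Stiff hinge: it stays where it is left and must be pushed all the way (about 4 N near its free edge).
- lid_middle (a point): centre of the lid's outer face (the top face when shut), 95.5 mm from the lid's hinge axis; its z axis points out of that face, its -x axis points to the lid's free edge with the hasp
- hasp_body (a joint): angle of the hasp on the lid, rad: 0 = flat against the end of the case over the staple (lid shut), 1.57 = sticking out level from the lid's edge, larger = raised higher (range 0 to 2.4, found at 1.5 to 2.1). Stiff hinge: it stays where it is left. A slotted steel strap 26 mm wide, 30 mm long, its end flared outward as a tab 14 mm long.
- hasp_hinge (a point): point on the hasp's hinge axis at its middle; with the lid shut it is at x = -100.5 mm, z = +62 mm in the case's frame, the axis along y. The point turns with the hasp: its -z points along the strap to the end, its -x out of the strap's outer face
- hasp_tab (a point): middle of the outer edge of the hasp's tab, 40 mm along the strap from the hinge and 9 mm out from it
- jug: steel measuring jug, bystander, 85 mm across (119 mm with its handle), 98 mm high; origin at the centre of its underside
- dish: small aluminium dish, bystander, 65 mm across, 18 mm high; origin at the centre of its underside
- mallet: rubber mallet with a wooden handle lying on the bench, bystander, 263 x 90 x 55 mm; origin at the centre of its underside, long along x
- calculator: desk calculator, bystander, 120 x 75 x 16 mm; origin at the centre of its underside
Mind the look-alikes: they are no part of the job. Of the things that look like the bar, take the one that is farthest from the robot's base at the start.

How it is judged:
On the way, in this order (a step that is already met when the one before it is completed fails the run):
1. the bar lies on the bench outside the sleeve, let go (x of bar_center in the frame of sleeve below -0.03 m and height (world z) of bar_center below 0.026 m and contact force between the fingers and bar below 0.5 N and linear speed of bar below 0.02 m/s), for 0.2 s.
2. the bar lies on the floor of the case, let go (x of bar_center in the frame of case between -0.01 and 0.01 m and y of bar_center in the frame of case between -0.01 and 0.01 m and z of bar_center in the frame of case between 0.023 and 0.033 m and contact force between the fingers and bar below 0.5 N and linear speed of bar below 0.02 m/s), for 0.2 s.
3. the lid is shut with the bar in the case (x of bar_center in the frame of case between -0.01 and 0.01 m and y of bar_center in the frame of case between -0.01 and 0.01 m and z of bar_center in the frame of case between 0.023 and 0.033 m and value of joint lid_body below 0.05 rad), for 0.2 s.
4. the hasp is swung home over the staple, the lid still shut (all of step 3 and value of joint hasp_body below 0.15 rad), for 0.2 s.
At the end, for the whole second after the job is handed in: The bar lies at rest on the floor of the case (its middle within 10 mm of the case's middle and 23 to 33 mm above the case's underside), the lid is within 0.05 rad of shut and the hasp within 0.15 rad of flat against the end of the case (all of step 4 and linear speed of bar below 0.02 m/s); the robot touches nothing.
It fails at once if the steel jug is moved more than 30 mm or tipped (distance of jug from where it was at the start of the episode above 0.03 m or angle between jug's own z axis and vertical above 0.4 rad).
It fails at once if the aluminium dish is moved more than 30 mm or tipped (distance of dish from where it was at the start of the episode above 0.03 m or angle between dish's own z axis and vertical above 0.4 rad).
It fails at once if the mallet is moved more than 30 mm or tipped (distance of mallet from where it was at the start of the episode above 0.03 m or angle between mallet's own z axis and vertical above 0.4 rad).
It fails at once if the calculator is moved more than 30 mm or tipped (distance of calculator from where it was at the start of the episode above 0.03 m or angle between calculator's own z axis and vertical above 0.4 rad).
It also fails if it takes over 72 s, if anything falls off the work surface, if the arm or the gripper's body presses on something with over 40 N, if the wrist force passes 120 N, or if a joint passes its speed limit or range.

## Working session

There is one attempt and no reset: what is moved stays moved. The work goes in short steps, Python scripts to look and compute and a tool call to move; the robot and the scene stay as the last step left them, time stands still between calls to the robot, and variables do not carry over. Pictures are saved under pics/ and viewed, about 8 in all and at most 12, crops included, and the job is handed in when it is done.

Besides the shell and the picture viewer there is one more tool, called after "Call:" by a JSON object that holds its "op" and its "data", one argument or row to a line. step_arm: Moves the arm, as the interface text tells. Its arguments: {"type":"object","properties":{"deltas":{"type":"array","items":{"type":"object","properties":{"offset":{"type":"array","items":{"type":"number"}},"angular":{"type":"array","items":{"type":"number"}},"gripper":{"type":"number"}}}},"squeeze":{"type":"number"}},"required":["deltas"]}

```bash
mkdir -p pics; ls
python3 - <<'E'
from plant import ctrl
import cv2,numpy as np
s=ctrl.sense();print({k:np.round(v,3) for k,v in s.items()})
for n in ("top","side"):
    c=ctrl.read_camera(n);cv2.imwrite(f"pics/{n}0.png",c["img"][:,:,::-1]);np.savez(f"{n}0.npz",**c)
    print(n,c["mtx"],c["origin"],c["rotation"])
E
```

```text
pics
{'time_s': np.float64(0.0), 'joint_positions': array([-1.253,  0.6  , -0.003,  1.6  ,  0.002,  0.943, -0.08 ]), 'joint_vel': array([-0.   ,  0.002,  0.   ,  0.   , -0.001,  0.001, -0.002]), 'joint_efforts': array([ 1.0000e-03, -7.7646e+01,  1.5660e+00, -2.5800e+01,  1.2000e-02,
        9.0000e-03, -0.0000e+00]), 'ee_pos': array([0.279, 0.669, 0.244]), 'ee_rot': array([-0.   ,  0.196,  0.981, -0.001]), 'contact_force': array([ 0.019, -0.3  , -0.299]), 'ft_torque': array([ 0.017, -0.073, -0.044]), 'width': np.float64(1.0)}
top [[426.57453839   0.         258.09704787]
 [  0.         426.57453839 197.08350113]
 [  0.           0.           1.        ]] [ 0.22507191 -0.04944831  1.28355068] [ 0.07101747 -0.6813889   0.72420105 -0.07873068]
side [[432.74466307   0.         255.00110784]
 [  0.         432.74466307 193.27261979]
 [  0.           0.           1.        ]] [0.6766922  0.9727119  0.69854961] [-0.04000648  0.08681371  0.86526612 -0.49211523]
```

View pics/top0.png

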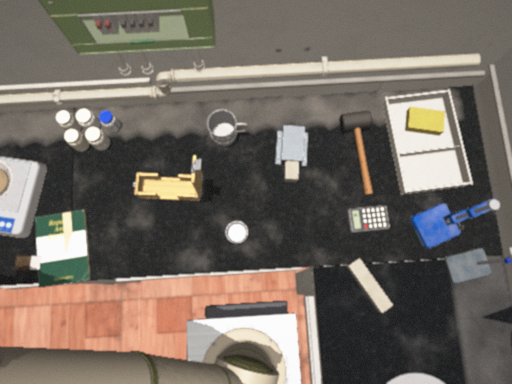

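View pics/side0.png

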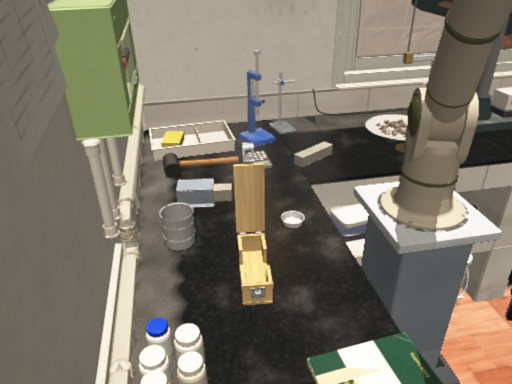

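Top view: case at (168,187) with its hasp end to the left (+y) and lid upright at (197,175). The sleeve is at (292,145), with the bar's free end facing the robot at (291,172). The look-alike is at (370,285), the jug at (223,127) and the dish at (236,232).

```bash
cat > h.py <<'E'
import numpy as np,cv2
from scipy.spatial.transform import Rotation as R
def rot(q): q=np.asarray(q); return q if q.ndim==2 else R.from_quat(q,scalar_first=True).as_matrix()
def cloud(c):
    z=c["z_map"];K=c["mtx"];v,u=np.mgrid[:z.shape[0],:z.shape[1]]
    p=np.stack([(u-K[0,2])/K[0,0]*z,(v-K[1,2])/K[1,1]*z,z],-1)
    P=p@rot(c["rotation"]).T+c["origin"]; P[z==0]=np.nan; return P
def rect(pts):
    (c,s,a)=cv2.minAreaRect((pts[:,:2]*1000).astype(np.float32)); return np.round(c,1),np.round(s,1),round(a,1)
E
python3 - <<'E'
from h import *
T=np.load("top0.npz");P=cloud(T);S=np.load("side0.npz");Q=cloud(S)
def box(P,u0,u1,v0,v1,z0,z1):
    p=P[v0:v1,u0:u1].reshape(-1,3);p=p[~np.isnan(p[:,2])];return p[(p[:,2]>z0)&(p[:,2]<z1)]
print("bench",np.nanmedian(P[200:215,260:280],axis=(0,1)),np.nanmedian(Q[210:230,330:345],axis=(0,1)))
def rep(n,p):print(n,len(p),rect(p) if len(p)>4 else "", np.round(np.median(p,0),4) if len(p) else "")
rep("sleeve top",box(P,265,320,115,182,.046,.065))
rep("bar free top",box(P,275,310,155,190,.034,.044))
rep("case rim",box(P,125,203,165,205,.05,.064)); rep("case rim side",box(Q,225,285,225,310,.05,.064))
lid=box(Q,225,270,160,240,.08,.4);rep("lid side",lid);print(np.percentile(lid,[1,50,99],0).round(4))
lid=box(P,180,215,150,205,.1,.4);rep("lid top",lid);print(np.percentile(lid,[1,50,99],0).round(4))
for n,b in dict(jug=(200,250,105,150,.02,.12),dish=(220,255,215,248,.006,.03),mallet=(335,380,105,200,.01,.08),calc=(345,395,200,235,.006,.03),look=(340,400,255,315,.02,.06)).items():
    p=box(P,*b);rep(n,p);
from plant import ctrl
for n in("top","side"):
    i=cv2.imread(f"pics/{n}0.png")
a=cv2.imread("pics/top0.png")[110:220,120:320];b=cv2.imread("pics/side0.png")[150:310,160:290]
a=cv2.resize(a,None,fx=3,fy=3,interpolation=3);b=cv2.resize(b,None,fx=3,fy=3,interpolation=3)
W=np.zeros((600,800,3),np.uint8);W[:264,:480]=a[:264,:480];W[264:594,:600]=a[:,:][:330]  if False else 0
a=cv2.resize(a,(400,220));W[:220,:400]=a;W[:480,405:795]=b;cv2.imwrite("pics/crop.png",W)
E
```

```text
bench [ 0.4675347  -0.10502698  0.00111316] [ 0.07630742 -0.41830961 -0.31392094]
sleeve top 752 (array([ 634.9, -185.4]), array([ 66. , 142.6]), 82.3) [ 0.6492 -0.1872  0.0551]
bar free top 225 (array([ 570.8, -174. ]), array([65.1, 61.5]), 78.0) [ 0.569  -0.1784  0.0405]
case rim 304 (array([540.9, 189.8]), array([198.9,  68.8]), 84.0) [0.5336 0.2422 0.0576]
case rim side 544 (array([539.6, 196.7]), array([195.9,  67.4]), 83.8) [0.541  0.2356 0.0567]
lid side 1869 (array([529.5,  94.6]), array([23. , 71.3]), 83.3) [0.5298 0.0989 0.1712]
[[0.495  0.0906 0.0823]
 [0.5298 0.0989 0.1712]
 [0.5648 0.1061 0.2539]]
lid top 305 (array([528.2,  81.3]), array([29.7, 71.1]), 81.0) [0.5226 0.0892 0.2389]
[[0.4952 0.0658 0.1042]
 [0.5226 0.0892 0.2389]
 [0.5635 0.0993 0.2932]]
jug 614 (array([703.5,  15.4]), array([104.4,  84.2]), 54.0) [0.7208 0.0205 0.0654]
dish 149 (array([399.9,  -4.6]), array([ 85.5, 106.8]), 2.4) [0.3991 0.0034 0.0148]
mallet 1004 (array([ 614. , -396.7]), array([259.6,  91.1]), 4.0) [ 0.6938 -0.397   0.0348]
calc 967 (array([ 419.5, -405.9]), array([149.1, 101.7]), 86.3) [ 0.4111 -0.4001  0.0154]
look 874 (array([ 215.4, -376.5]), array([160.6,  41.4]), 30.4) [ 0.2143 -0.3749  0.0408]
```

View pics/crop.png

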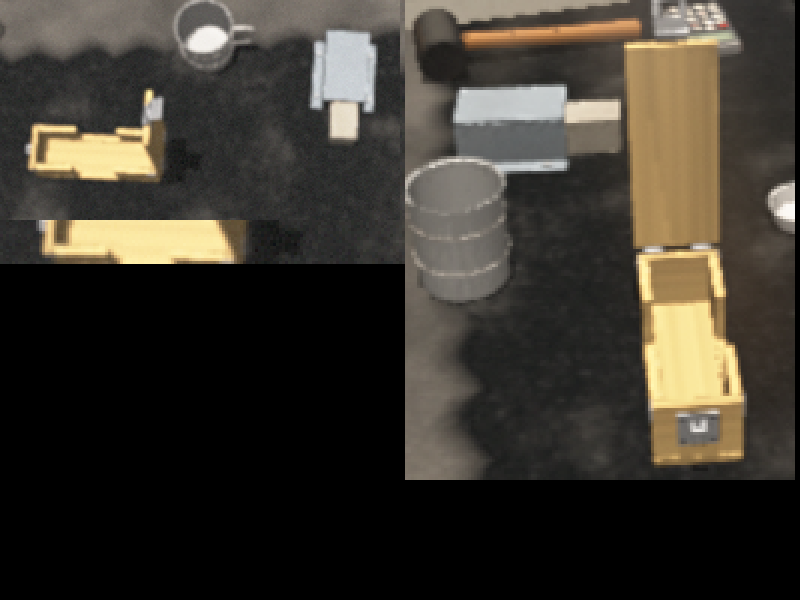

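Crop: the case is empty, the staple plate is on the end facing the camera, and the lid is upright with the hasp plate behind it. The bar's end sticks out of the sleeve's mouth on the robot side.

Run:
```python
from h import *
from scipy import ndimage as N
T=np.load("top0.npz");P=cloud(T);S=np.load("side0.npz");Q=cloud(S)
def sel(P,u0,u1,v0,v1,z0,z1,it=1):
    m=np.zeros(P.shape[:2],bool);m[v0:v1,u0:u1]=True
    m&=(P[...,2]>z0)&(P[...,2]<z1)
    if it:m=N.binary_opening(m,np.ones((3,3)),iterations=it)
    return P[m]
def rep(n,p):
    print(n,len(p),rect(p),p.mean(0).round(4))
rep("sleeve T",sel(P,265,320,115,182,.049,.062,2)); rep("sleeve S",sel(Q,165,225,170,215,.049,.060,1))
rep("bar T",sel(P,275,310,160,185,.036,.045,1)); rep("bar S",sel(Q,205,240,175,210,.035,.045,1))
rep("dish",sel(P,220,255,215,248,.008,.03,1));rep("jug",sel(P,200,250,105,150,.09,.12,0))
# case: long axis from rim pts
for nm,p in(("T",sel(P,130,200,165,205,.053,.062,0)),("S",sel(Q,225,285,225,310,.052,.062,0))):
    c=np.array([.54,.197])
    for a in np.radians([83,84,85]):
        d=np.array([np.cos(a),np.sin(a)]);n=np.array([d[1],-d[0]]) # d toward +y
        s=(p[:,:2]-c)@d;t=(p[:,:2]-c)@n
        print(nm,np.percentile(s,[0,1,3,97,99,100]).round(4),np.percentile(t,[0,1,3,97,99,100]).round(4))
    # edges: outer side lines fit
    a=np.radians(84);d=np.array([np.cos(a),np.sin(a)]);n=np.array([d[1],-d[0]])
    s=(p[:,:2]-c)@d;t=(p[:,:2]-c)@n
    k=abs(s)<.08
    for sg in(1,-1):
        kk=k&(t*sg>.015);f=np.polyfit(s[kk],t[kk],1);print("wall",sg,kk.sum(),f.round(4))
# lid plane from side
p=sel(Q,225,270,160,240,.09,.25,2);m=p.mean(0);u,s_,vt=np.linalg.svd(p-m,full_matrices=False);print("lid",m.round(4),vt[2].round(4),s_)
# hasp pts from top
g=(T["img"].astype(int).max(2)-T["img"].astype(int).min(2)<40)
m=np.zeros(g.shape,bool);m[150:175,188:205]=1;m&=g&(P[...,2]>.19)
print(P[m].round(3)[::2])
```

```text
sleeve T 725 (array([ 650.8, -187.6]), array([ 65.9, 110.5]), 82.4) [ 0.6492 -0.1872  0.0551]
sleeve S 406 (array([ 648.8, -181.9]), array([ 70.3, 108.8]), 82.2) [ 0.6483 -0.1815  0.0527]
bar T 181 (array([ 569.6, -177.6]), array([39.3, 57.8]), 85.3) [ 0.5675 -0.1799  0.041 ]
bar S 146 (array([ 575.3, -166.7]), array([62.9, 67.3]), 76.3) [ 0.5723 -0.1698  0.0388]
dish 0 (array([0., 0.]), array([0., 0.]), 0.0) [nan nan nan]
jug 112 (array([710. ,  22.4]), array([83.1, 83.1]), 87.0) [0.7167 0.0255 0.097 ]
T [-0.0935 -0.0909 -0.0851  0.0903  0.0916  0.0921] [-0.0343 -0.0329 -0.0317  0.0342  0.0354  0.0367]
T [-0.0929 -0.0904 -0.0846  0.0905  0.0912  0.0924] [-0.0327 -0.0317 -0.0313  0.0344  0.0348  0.0355]
T [-0.0924 -0.09   -0.0841  0.0905  0.0913  0.0927] [-0.033  -0.0327 -0.0317  0.035   0.036   0.0361]
wall 1 82 [-0.0008  0.0308]
wall -1 93 [-0.0019 -0.0273]
S [-0.0979 -0.0961 -0.0941  0.0952  0.0956  0.0968] [-0.0353 -0.034  -0.0328  0.0322  0.0335  0.0344]
S [-0.0984 -0.0959 -0.0943  0.095   0.0957  0.0967] [-0.0344 -0.033  -0.0323  0.0324  0.0329  0.0335]
S [-0.0988 -0.096  -0.09
[... 704 characters left out ...]
0.529 0.081 0.286]
 [0.527 0.076 0.289]
 [0.526 0.071 0.292]
 [0.535 0.092 0.257]
 [0.531 0.086 0.269]
 [0.526 0.079 0.284]
 [0.526 0.074 0.284]
 [0.523 0.068 0.292]
 [0.531 0.089 0.263]
 [0.524 0.082 0.283]
 [0.524 0.077 0.283]
 [0.52  0.07  0.296]
 [0.53  0.093 0.257]
 [0.527 0.086 0.266]
 [0.521 0.079 0.286]
 [0.521 0.074 0.285]
 [0.518 0.068 0.293]
 [0.526 0.09  0.26 ]
 [0.519 0.082 0.283]
 [0.516 0.076 0.292]
 [0.517 0.072 0.288]
 [0.524 0.093 0.258]
 [0.518 0.085 0.277]
 [0.529 0.085 0.242]
 [0.521 0.092 0.261]
 [0.517 0.086 0.272]
 [0.529 0.086 0.231]
 [0.522 0.087 0.246]
 [0.519 0.087 0.248]
 [0.524 0.088 0.221]]<stdin>:10: RuntimeWarning: Mean of empty slice.
  ret = um.true_divide(
```

```bash
cat >> h.py <<'E'
def tool(yaw_y,tilt=0,tdir=(0,1)):
    """tool down, its y axis at world yaw (deg); then tilted so z leans toward horizontal dir tdir by tilt deg"""
    a=np.radians(yaw_y);y=np.array([np.cos(a),np.sin(a),0]);z=np.array([0,0,-1.]);M=np.stack([np.cross(y,z),y,z],1)
    ax=np.cross(z,[*tdir,0]);ax/=np.linalg.norm(ax);return R.from_rotvec(np.radians(tilt)*ax).as_matrix()@M
def go(p0,q0,*targets):
    """targets (pos, M) -> offsets/angular in tool frame of (p0,q0)"""
    M0=rot(q0)
    for p,M in targets:
        print("off",np.round(M0.T@(np.array(p)-p0)*1000,1),"ang",np.round(R.from_matrix(M0.T@M).as_rotvec(degrees=True),1))
E
python3 - <<'E'
from h import *
from plant import ctrl
s=ctrl.sense();p=s["ee_pos"];q=s["ee_rot"];print(rot(q).round(3))
for yy in(82.4,-97.6):
    M=tool(yy);go(p,q,(p+[0,0,.17],M),([.554,-.175,.40],M),([.554,-.175,.12],M),([.554,-.175,.022],M))
E
```

```text
[[-0.923  0.385 -0.   ]
 [ 0.385  0.923 -0.001]
 [-0.    -0.001 -1.   ]]
off [  -0.    -0.2 -170. ] ang [ -0.1  -0.  -15. ]
off [-578.7 -673.3 -154.5] ang [ -0.1  -0.  -15. ]
off [-578.6 -672.9  125.5] ang [ -0.1  -0.  -15. ]
off [-578.6 -672.8  223.5] ang [ -0.1  -0.  -15. ]
off [  -0.    -0.2 -170. ] ang [-0.00e+00  1.00e-01  1.65e+02]
off [-578.7 -673.3 -154.5] ang [-0.00e+00  1.00e-01  1.65e+02]
off [-578.6 -672.9  125.5] ang [-0.00e+00  1.00e-01  1.65e+02]
off [-578.6 -672.8  223.5] ang [-0.00e+00  1.00e-01  1.65e+02]
```

Call:
{"op": "step_arm", "data": {
  "deltas": [
    {"offset": [0,0,-50],"angular": [0,0,0],"gripper": 0},
    {"offset": [0,0,-100],"angular": [0,0,-5],"gripper": 0},
    {"offset": [0,0,-150],"angular": [0,0,-15],"gripper": 0},
    {"offset": [0,0,-165],"angular": [0,0,-15],"gripper": 0},
    {"offset": [-579,-673,-155],"angular": [0,0,-15],"gripper": 0},
    {"offset": [-579,-673,-155],"angular": [0,0,-15],"gripper": 0},
    {"offset": [-579,-673,-155],"angular": [0,0,-15],"gripper": 0},
    {"offset": [-579,-673,-155],"angular": [0,0,-15],"gripper": 0},
    {"offset": [-579,-673,-155],"angular": [0,0,-15],"gripper": 0},
    {"offset": [-579,-673,-155],"angular": [0,0,-15],"gripper": 0},
    {"offset": [-579,-673,-155],"angular": [0,0,-15],"gripper": 0},
    {"offset": [-579,-673,-155],"angular": [0,0,-15],"gripper": 0},
    {"offset": [-579,-673,-155],"angular": [0,0,-15],"gripper": 0},
    {"offset": [-579,-673,-155],"angular": [0,0,-15],"gripper": 0},
    {"offset": [-579,-673,-155],"angular": [0,0,-15],"gripper": 0},
    {"offset": [-579,-673,-155],"angular": [0,0,-15],"gripper": 0},
    {"offset": [-579,-673,-155],"angular": [0,0,-15],"gripper": 0},
    {"offset": [-579,-673,-155],"angular": [0,0,-15],"gripper": 0},
    {"offset": [-579,-673,-155],"angular": [0,0,-15],"gripper": 0},
    {"offset": [-579,-673,-155],"angular": [0,0,-15],"gripper": 0}
  ],
  "squeeze": 60
}}

```text
time_s: 2.1
ee_pos: [0.5273, -0.0931, 0.4013]
ee_rot: [0.0, 0.066, 0.998, 0.0]
contact_force: [1.0, 0.5, -1.1]
width: 0.999
```

Call:
{"op": "step_arm", "data": {
  "deltas": [
    {"offset": [-20,-40,10],"angular": [0,0,0],"gripper": 0},
    {"offset": [-37,-78,30],"angular": [0,0,0],"gripper": 0},
    {"offset": [-37,-78,80],"angular": [0,0,0],"gripper": 0},
    {"offset": [-37,-78,130],"angular": [0,0,0],"gripper": 0},
    {"offset": [-37,-78,180],"angular": [0,0,0],"gripper": 0},
    {"offset": [-37,-78,230],"angular": [0,0,0],"gripper": 0},
    {"offset": [-37,-78,261],"angular": [0,0,0],"gripper": 0},
    {"offset": [-37,-78,261],"angular": [0,0,0],"gripper": 0}
  ]
}}

```text
time_s: 2.9
ee_pos: [0.5511, -0.1726, 0.1363]
ee_rot: [-0.004, 0.066, 0.998, 0.001]
contact_force: [-0.5, 0.7, 1.0]
width: 1.001
```

```bash
cat >> h.py <<'E'
def wrist(ctrl,name):
    s=ctrl.sense();c=ctrl.read_camera("wrist");cv2.imwrite(f"pics/{name}.png",c["img"][:,:,::-1])
    z=c["z_map"];K=c["mtx"];v,u=np.mgrid[:z.shape[0],:z.shape[1]]
    dx,dy=u-K[0,2],v-K[1,2];r=np.hypot(dx,dy)+1e-9;th=r/K[0,0]
    p=np.stack([np.tan(th)*dx/r*z,np.tan(th)*dy/r*z,z],-1)
    m=c["mount"];P=(p@m[:3,:3].T+m[:3,3])@rot(s["ee_rot"]).T+s["ee_pos"];P[(z==0)|(th>1.35)]=np.nan
    return s,c,P
E
python3 - <<'E'
from h import *
from plant import ctrl
s,c,P=wrist(ctrl,"w1");np.savez("w1.npz",P=P,img=c["img"]);print(s["time_s"],s["ee_pos"],c["mount"].round(3),c["mtx"].round(1))
E
```

```text
2.9 [ 0.55109638 -0.17263075  0.13626056] [[ 0.001 -0.948 -0.319  0.083]
 [ 1.     0.001  0.     0.002]
 [ 0.    -0.319  0.948 -0.129]
 [ 0.     0.     0.     1.   ]] [[297.3   0.  255.8]
 [  0.  297.3 192.6]
 [  0.    0.    1. ]]
```

View pics/w1.png

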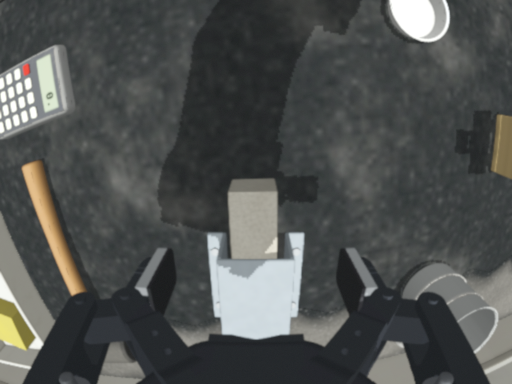

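Wrist view: the bar's free end is centred between the open fingers, from (232,190) to (277,258). The sleeve mouth is at row 260.

Run:
```python
from h import *
from scipy import ndimage as N
d=np.load("w1.npz");P=d["P"];print("bench",np.nanmedian(P[100:130,320:360],axis=(0,1)).round(4))
def f(z0,z1,u0,u1,v0,v1,n):
    m=np.zeros(P.shape[:2],bool);m[v0:v1,u0:u1]=1;m&=(P[...,2]>z0)&(P[...,2]<z1);m=N.binary_opening(m,iterations=2);p=P[m];print(n,len(p),rect(p),p.mean(0).round(4))
f(.034,.045,215,295,175,265,"bar");f(.048,.06,205,310,250,340,"sleeve")
M=tool(82.4)
from plant import ctrl
s=ctrl.sense();go(s["ee_pos"],s["ee_rot"],([.558,-.1755,.022],M))
```

```text
bench [ 4.924e-01 -8.650e-02  3.000e-04]
bar 3313 (array([ 572.7, -174.9]), array([64.8, 63.1]), 83.5) [ 0.5704 -0.1759  0.04  ]
sleeve 5609 (array([ 642.6, -183.7]), array([66.6, 94.1]), 82.7) [ 0.6363 -0.1827  0.054 ]
off [ -6.3  -1.5 116.8] ang [ 0.  -0.2 -0. ]
```

Call:
{"op": "step_arm", "data": {
  "deltas": [
    {"offset": [-3,0,45],"angular": [0,0,0],"gripper": 0},
    {"offset": [-7,-1,85],"angular": [0,0,0],"gripper": 0},
    {"offset": [-7,-1,105],"angular": [0,0,0],"gripper": 0},
    {"offset": [-7,-1,115],"angular": [0,0,0],"gripper": 0},
    {"offset": [-7,-1,116],"angular": [0,0,0],"gripper": 255},
    {"offset": [-7,-1,116],"angular": [0,0,0],"gripper": 255},
    {"offset": [-7,-1,116],"angular": [0,0,0],"gripper": 255},
    {"offset": [-7,-1,116],"angular": [0,0,0],"gripper": 255},
    {"offset": [-7,-1,116],"angular": [0,0,0],"gripper": 255},
    {"offset": [-7,-1,116],"angular": [0,0,0],"gripper": 255},
    {"offset": [-7,-1,116],"angular": [0,0,0],"gripper": 255},
    {"offset": [-7,-1,116],"angular": [0,0,0],"gripper": 255}
  ],
  "squeeze": 60
}}

```text
time_s: 4.15
ee_pos: [0.5613, -0.1756, 0.0262]
ee_rot: [0.001, 0.066, 0.998, -0.0]
contact_force: [-0.5, -0.8, 7.9]
width: 0.456
```

Call:
{"op": "step_arm", "data": {
  "deltas": [
    {"offset": [0,0,0],"angular": [0,0,0],"gripper": 255},
    {"offset": [10,0,0],"angular": [0,0,0],"gripper": 255},
    {"offset": [20,0,0],"angular": [0,0,0],"gripper": 255}
  ]
}}

```text
time_s: 4.45
ee_pos: [0.5434, -0.1733, 0.0262]
ee_rot: [0.003, 0.066, 0.998, -0.001]
contact_force: [5.9, -1.0, 5.6]
width: 0.458
```

Call:
{"op": "step_arm", "data": {
  "deltas": [
    {"offset": [15,0,0],"angular": [0,0,0],"gripper": 255},
    {"offset": [30,0,0],"angular": [0,0,0],"gripper": 255},
    {"offset": [45,0,0],"angular": [0,0,0],"gripper": 255},
    {"offset": [60,0,0],"angular": [0,0,0],"gripper": 255},
    {"offset": [75,0,0],"angular": [0,0,0],"gripper": 255},
    {"offset": [90,0,0],"angular": [0,0,0],"gripper": 255},
    {"offset": [100,0,0],"angular": [0,0,0],"gripper": 255},
    {"offset": [100,0,0],"angular": [0,0,0],"gripper": 255},
    {"offset": [100,0,0],"angular": [0,0,0],"gripper": 255}
  ]
}}

```text
time_s: 5.35
ee_pos: [0.4424, -0.1601, 0.0261]
ee_rot: [0.002, 0.067, 0.998, -0.0]
contact_force: [-0.0, -1.0, 17.2]
width: 0.457
```

Run:
```python
from h import *
from scipy import ndimage as N
from plant import ctrl
s=ctrl.sense();print(s["ee_pos"],s["contact_force"],s["time_s"])
c=ctrl.read_camera("top");P=cloud(c);np.savez("top1.npz",**c);cv2.imwrite("pics/top1.png",cv2.resize(c["img"][100:270,120:400,::-1],None,fx=2.8,fy=2.8))
```

```text
[ 0.44240398 -0.16009263  0.02610774] [-0.01798706 -1.00471467 17.22548512] 5.35
```

View pics/top1.png

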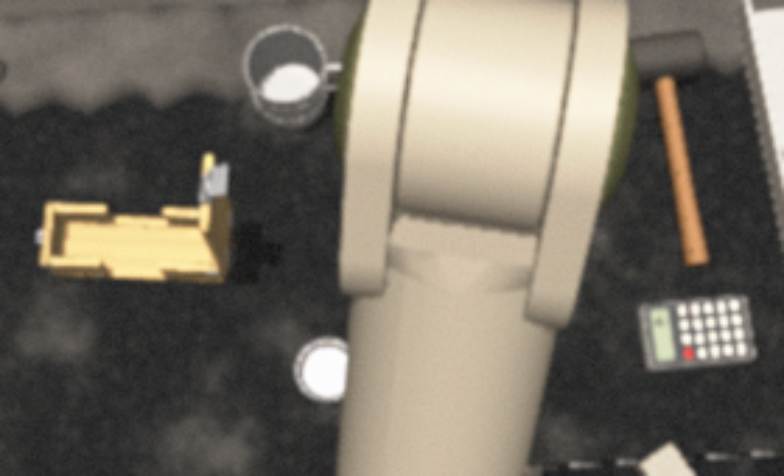

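Call:
{"op": "step_arm", "data": {
  "deltas": [
    {"offset": [0,0,-3],"angular": [0,0,0],"gripper": 0},
    {"offset": [0,0,-3],"angular": [0,0,0],"gripper": 0},
    {"offset": [0,0,-3],"angular": [0,0,0],"gripper": 0},
    {"offset": [0,0,-3],"angular": [0,0,0],"gripper": 0},
    {"offset": [0,0,-3],"angular": [0,0,0],"gripper": 0},
    {"offset": [-10,0,-30],"angular": [0,0,0],"gripper": 0},
    {"offset": [-30,0,-75],"angular": [0,0,0],"gripper": 0},
    {"offset": [-50,0,-110],"angular": [0,0,0],"gripper": 0},
    {"offset": [-60,0,-110],"angular": [0,0,0],"gripper": 0},
    {"offset": [-60,0,-110],"angular": [0,0,0],"gripper": 0}
  ]
}}

```text
time_s: 6.4
ee_pos: [0.5026, -0.1672, 0.1349]
ee_rot: [0.001, 0.066, 0.998, -0.0]
contact_force: [-0.2, -0.3, 0.1]
width: 0.998
```

Run:
```python
from h import *
from scipy import ndimage as N
from plant import ctrl
s,c,P=wrist(ctrl,"w2");np.savez("w2.npz",P=P,img=c["img"]);print(s["time_s"],s["ee_pos"],s["width"])
def f(z0,z1,u0,u1,v0,v1,n):
    m=np.zeros(P.shape[:2],bool);m[v0:v1,u0:u1]=1;m&=(P[...,2]>z0)&(P[...,2]<z1);m=N.binary_opening(m,iterations=2)
    l,k=N.label(m);
    for i in range(1,k+1):
        p=P[l==i]
        if len(p)>300:print(n,len(p),rect(p),p.mean(0).round(4),np.argwhere(l==i).mean(0))
f(.034,.046,180,330,100,340,"bar");f(.049,.06,180,330,150,384,"sleeve")
```

```text
6.4 [ 0.5025886  -0.16719726  0.13486684] 0.998484645608933
bar 8919 (array([ 502., -166.]), array([ 40.5, 158.7]), 83.0) [ 0.4939 -0.1648  0.0402] [187.76398699 255.20450723]
sleeve 2301 (array([ 618.6, -180.5]), array([66.5, 46.6]), 82.0) [ 0.6153 -0.18    0.0539] [318.87266406 256.23772273]
```

View pics/w2.png

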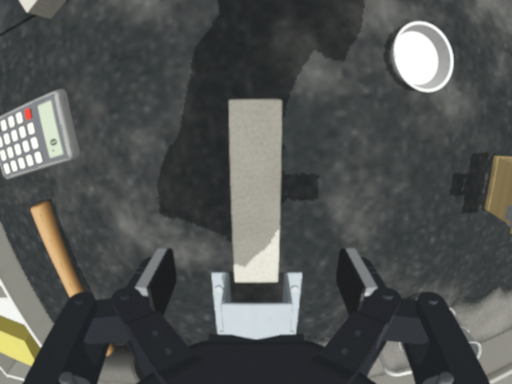

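Wrist view: the bar lies free in front of the sleeve mouth, with a gap of about 14 mm. It is let go, centred at (0.502,-0.166), and 40.5 x 158.7 mm as expected.

Call:
{"op": "step_arm", "data": {
  "deltas": [
    {"offset": [0,1,50],"angular": [0,0,0],"gripper": 0},
    {"offset": [0,1,90],"angular": [0,0,0],"gripper": 0},
    {"offset": [0,1,106],"angular": [0,0,0],"gripper": 0},
    {"offset": [0,1,108],"angular": [0,0,0],"gripper": 0},
    {"offset": [0,1,108],"angular": [0,0,0],"gripper": 255},
    {"offset": [0,1,108],"angular": [0,0,0],"gripper": 255},
    {"offset": [0,1,108],"angular": [0,0,0],"gripper": 255},
    {"offset": [0,1,108],"angular": [0,0,0],"gripper": 255},
    {"offset": [0,1,108],"angular": [0,0,0],"gripper": 255},
    {"offset": [0,1,108],"angular": [0,0,0],"gripper": 255},
    {"offset": [0,1,108],"angular": [0,0,0],"gripper": 255},
    {"offset": [0,1,108],"angular": [0,0,0],"gripper": 255}
  ],
  "squeeze": 80
}}

```text
time_s: 7.65
ee_pos: [0.5014, -0.1666, 0.0276]
ee_rot: [0.001, 0.066, 0.998, -0.0]
contact_force: [-0.6, -1.3, 6.4]
width: 0.458
```

Run:
```python
from h import *
from plant import ctrl
s=ctrl.sense();p=s["ee_pos"];print(s["joint_positions"].round(3),p,s["width"],s["contact_force"])
for yy in(-6,):
    M=tool(yy);go(p,s["ee_rot"],([p[0],p[1],.38],M),([.5405,.1965,.38],M),([.5405,.1965,.12],M))
```

```text
[ 0.126  0.724  0.128  2.203 -0.376  0.232  2.027] [ 0.50138768 -0.16658306  0.02760538] 0.4579578362213874 [-0.60505777 -1.30898136  6.39434776]
off [-7.000e-01 -1.000e-01 -3.524e+02] ang [ 0.1  0.1 88.4]
off [   8.7  365.  -352.5] ang [ 0.1  0.1 88.4]
off [  9.2 365.  -92.5] ang [ 0.1  0.1 88.4]
```

Call:
{"op": "step_arm", "data": {
  "deltas": [
    {"offset": [0,0,-30],"angular": [0,0,0],"gripper": 255},
    {"offset": [0,0,-75],"angular": [0,0,0],"gripper": 255},
    {"offset": [0,0,-120],"angular": [0,0,6],"gripper": 255},
    {"offset": [0,0,-165],"angular": [0,0,14],"gripper": 255},
    {"offset": [0,0,-210],"angular": [0,0,22],"gripper": 255},
    {"offset": [0,0,-255],"angular": [0,0,30],"gripper": 255},
    {"offset": [0,0,-300],"angular": [0,0,38],"gripper": 255},
    {"offset": [0,0,-340],"angular": [0,0,46],"gripper": 255},
    {"offset": [0,0,-352],"angular": [0,0,54],"gripper": 255},
    {"offset": [0,30,-352],"angular": [0,0,62],"gripper": 255},
    {"offset": [2,70,-352],"angular": [0,0,70],"gripper": 255},
    {"offset": [4,110,-352],"angular": [0,0,78],"gripper": 255},
    {"offset": [5,150,-352],"angular": [0,0,86],"gripper": 255},
    {"offset": [6,190,-352],"angular": [0,0,88.4],"gripper": 255},
    {"offset": [7,230,-352],"angular": [0,0,88.4],"gripper": 255},
    {"offset": [8,270,-352],"angular": [0,0,88.4],"gripper": 255},
    {"offset": [9,310,-352],"angular": [0,0,88.4],"gripper": 255},
    {"offset": [9,345,-352],"angular": [0,0,88.4],"gripper": 255},
    {"offset": [9,365,-352],"angular": [0,0,88.4],"gripper": 255},
    {"offset": [9,365,-352],"angular": [0,0,88.4],"gripper": 255}
  ]
}}

```text
time_s: 9.65
ee_pos: [0.5397, 0.2001, 0.3776]
ee_rot: [-0.001, 0.742, 0.671, -0.0]
contact_force: [-0.6, 0.3, -4.6]
width: 0.456
```

Run:
```python
from h import *
from scipy import ndimage as N
from plant import ctrl
s,c,P=wrist(ctrl,"w3");np.savez("w3.npz",P=P,img=c["img"]);p=s["ee_pos"];print(s["time_s"],p,s["width"],s["contact_force"],s["joint_positions"].round(2))
go(p,s["ee_rot"],([.5405,.1965,.12],tool(-6)))
```

```text
9.65 [0.53966879 0.20012706 0.37761901] 0.456359576564602 [-0.63153807  0.27875061 -4.63870239] [-1.05  0.37  0.85  1.82 -0.31  1.1  -0.19]
off [ -3.6   1.5 257.6] ang [-0.1 -0.   0.3]
```

View pics/w3.png

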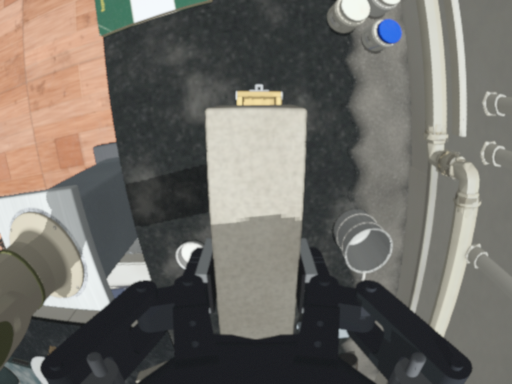

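Wrist view: the bar is held at mid-length over the case. The case's hasp-end wall is at (259,98) and the staple at (259,87). The bar hides the rest of the case.

Run:
```python
from h import *
from scipy import ndimage as N
from plant import ctrl
d=np.load("w3.npz");P=d["P"];s=ctrl.sense()
m=np.zeros(P.shape[:2],bool);m[80:110,225:300]=1;k=m&(P[...,2]>.05)&(P[...,2]<.066);p=P[k];print(len(p),rect(p),p.mean(0).round(4))
b=np.zeros_like(m);b[100:340,195:315]=1;b&=(P[...,2]>.37)&(P[...,2]<.41);b=N.binary_opening(b,iterations=2);p=P[b];print(len(p),rect(p),p.mean(0).round(4))
# fresh top & side views for the case
c=ctrl.read_camera("side");Q=cloud(c);cv2.imwrite("pics/s3.png",c["img"][:,:,::-1])
```

```text
385 (array([550.4, 281.8]), array([21.2, 67.1]), 84.4) [0.5502 0.2848 0.0577]
22511 (array([542.2, 220.8]), array([122.1,  60.7]), 74.9) [0.5418 0.23   0.3905]
```

Call:
{"op": "step_arm", "data": {
  "deltas": [
    {"offset": [-1,1,45],"angular": [0,0,0],"gripper": 255},
    {"offset": [-2,1,90],"angular": [0,0,0],"gripper": 255},
    {"offset": [-2,1,135],"angular": [0,0,0],"gripper": 255},
    {"offset": [-2,1,180],"angular": [0,0,0],"gripper": 255},
    {"offset": [-2,1,220],"angular": [0,0,0],"gripper": 255},
    {"offset": [-2,1,234],"angular": [0,0,0],"gripper": 255},
    {"offset": [-2,1,234],"angular": [0,0,0],"gripper": 255},
    {"offset": [-2,1,234],"angular": [0,0,0],"gripper": 255}
  ]
}}

```text
time_s: 10.55
ee_pos: [0.5424, 0.1938, 0.1459]
ee_rot: [0.0, 0.744, 0.669, 0.001]
contact_force: [0.3, -0.2, -4.3]
width: 0.449
```

Run:
```python
from h import *
from scipy import ndimage as N
from plant import ctrl
s,c,P=wrist(ctrl,"w4");np.savez("w4.npz",P=P,img=c["img"],ee=s["ee_pos"],q=s["ee_rot"]);p=s["ee_pos"];print(s["time_s"],p,s["width"],s["contact_force"])
cv2.imwrite("pics/w4.png",cv2.resize(c["img"][40:300,130:390,::-1],None,fx=2.2,fy=2.2))
T=(P-p)@rot(s["ee_rot"])   # tool coords
z=P[...,2]
def band(z0,z1,n):
    m=np.zeros(z.shape,bool);m[30:280,150:380]=1;m&=(z>z0)&(z<z1);m=N.binary_opening(m,iterations=1);l,k=N.label(m)
    for i in range(1,k+1):
        if (l==i).sum()>100:
            t=T[l==i]*1000;print(n,len(t),np.percentile(t[:,:2],[1,50,99],0).round(1).tolist(),rect(t/1000),np.argwhere(l==i).mean(0).round())
band(.053,.063,"rim");band(p[2]+.004,p[2]+.020,"bar")
```

```text
10.55 [0.54241817 0.1937925  0.14594439] 0.44942537921670717 [ 0.29091398 -0.23289703 -4.30076496]
rim 1409 [[77.7, -34.6], [91.9, -1.5], [97.2, 32.5]] (array([87.2, -1.1]), array([69. , 20.3]), 89.9) [ 87. 255.]
bar 17103 [[2.6, -28.8], [44.5, -0.7], [79.3, 27.5]] (array([40.3, -0.6]), array([66.4, 79. ]), 89.9) [194. 256.]
```

View pics/w4.png

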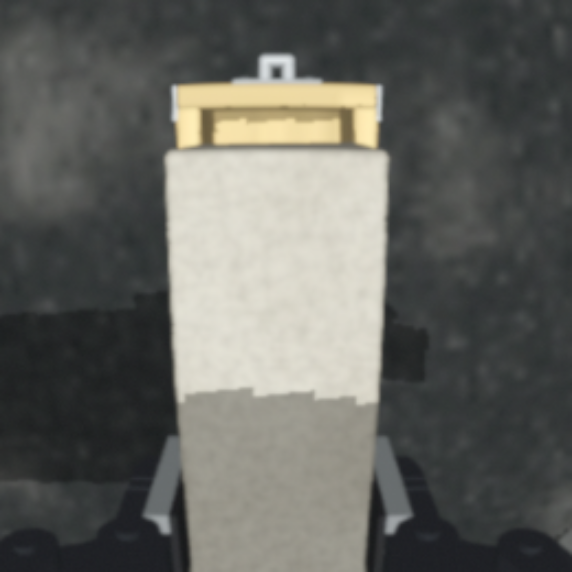

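Wrist crop: the bar is square to the case and centred sideways. The inner end wall shows ahead of the bar's end, which leaves about 3.5 mm to move forward.

Call:
{"op": "step_arm", "data": {
  "deltas": [
    {"offset": [3.5,0,15],"angular": [0,0,0],"gripper": 255},
    {"offset": [3.5,0,40],"angular": [0,0,0],"gripper": 255},
    {"offset": [3.5,0,55],"angular": [0,0,0],"gripper": 255},
    {"offset": [3.5,0,62],"angular": [0,0,0],"gripper": 255},
    {"offset": [3.5,0,68],"angular": [0,0,0],"gripper": 255},
    {"offset": [3.5,0,74],"angular": [0,0,0],"gripper": 255},
    {"offset": [3.5,0,80],"angular": [0,0,0],"gripper": 255}
  ]
}}

```text
time_s: 11.3
ee_pos: [0.542, 0.198, 0.0643]
ee_rot: [0.0, 0.743, 0.669, 0.0]
contact_force: [0.6, 0.5, -5.4]
width: 0.454
```

Call:
{"op": "step_arm", "data": {
  "deltas": [
    {"offset": [0,0,10],"angular": [0,0,0],"gripper": 255},
    {"offset": [0,0,19],"angular": [0,0,0],"gripper": 255},
    {"offset": [0,0,26],"angular": [0,0,0],"gripper": 255},
    {"offset": [0,0,29],"angular": [0,0,0],"gripper": 255},
    {"offset": [0,0,29],"angular": [0,0,0],"gripper": 255}
  ]
}}

```text
time_s: 11.8
ee_pos: [0.5414, 0.1979, 0.0357]
ee_rot: [-0.0, 0.743, 0.669, 0.0]
contact_force: [-1.5, 0.4, 3.1]
width: 0.455
```

Resting on the floor (force turned upward). Release, rise and look.

Call:
{"op": "step_arm", "data": {
  "deltas": [
    {"offset": [0,0,0],"angular": [0,0,0],"gripper": 120},
    {"offset": [0,0,0],"angular": [0,0,0],"gripper": 60},
    {"offset": [0,0,0],"angular": [0,0,0],"gripper": 30},
    {"offset": [0,0,0],"angular": [0,0,0],"gripper": 30},
    {"offset": [0,0,0],"angular": [0,0,0],"gripper": 30},
    {"offset": [0,0,-30],"angular": [0,0,0],"gripper": 30},
    {"offset": [0,0,-75],"angular": [0,0,0],"gripper": 30},
    {"offset": [0,0,-120],"angular": [0,0,0],"gripper": 30},
    {"offset": [0,0,-165],"angular": [0,0,0],"gripper": 30},
    {"offset": [0,0,-210],"angular": [0,0,0],"gripper": 30},
    {"offset": [0,0,-255],"angular": [0,0,0],"gripper": 30},
    {"offset": [0,0,-300],"angular": [0,0,0],"gripper": 30},
    {"offset": [0,0,-345],"angular": [0,0,0],"gripper": 255},
    {"offset": [0,0,-345],"angular": [0,0,0],"gripper": 255}
  ]
}}

```text
time_s: 13.2
ee_pos: [0.5439, 0.1976, 0.3859]
ee_rot: [0.001, 0.743, 0.669, 0.004]
contact_force: [0.4, 0.2, -0.7]
width: 0.559
```

Run:
```python
from h import *
from scipy import ndimage as N
from plant import ctrl
s,c,P=wrist(ctrl,"w5");p=s["ee_pos"];print(s["time_s"],p,s["width"],s["contact_force"])
z=P[...,2]
def band(z0,z1,n):
    m=np.zeros(z.shape,bool);m[30:330,150:380]=1;m&=(z>z0)&(z<z1);m=N.binary_opening(m,iterations=1);l,k=N.label(m)
    for i in range(1,k+1):
        if (l==i).sum()>60:
            t=P[l==i];print(n,len(t),rect(t),t.mean(0).round(4),np.argwhere(l==i).mean(0).round())
band(.045,.0525,"bar");band(.0545,.063,"rim")
# lid outer plane points & hasp, lid top edge
c=ctrl.read_camera("side");Q=cloud(c);np.savez("side5.npz",**c)
M=tool(-6,45,(.1045,.9945))
c0=np.array([.541,.198]);d=np.array([.1045,.9945])
def pt(s_,z_): return [*(c0+d*s_),z_]
go(p,s["ee_rot"],(p,M),(pt(-.18,.40),M),(pt(-.16,.19),M),(pt(-.12,.18),M))
print(s["joint_positions"].round(2))
```

```text
13.2 [0.54392535 0.19761358 0.38593452] 0.5594095890234759 [ 0.42062428  0.15811833 -0.65234556]
bar 2412 (array([539.9, 197.5]), array([159.4,  40. ]), 83.4) [0.5404 0.2007 0.0482] [148. 253.]
bar 68 (array([731.9,  -1.9]), array([49.8, 10.2]), 37.8) [ 0.7326 -0.0021  0.0487] [246. 366.]
rim 70 (array([746.2, 364.7]), array([ 8.2, 30.1]), 38.5) [0.7453 0.3652 0.0588] [ 38. 371.]
rim 662 (array([548.1, 259.7]), array([62.1, 68.4]), 83.9) [0.5493 0.269  0.058 ] [105. 254.]
rim 599 (array([535. , 135.3]), array([66.5, 67.7]), 83.8) [0.5342 0.1274 0.0581] [194. 254.]
off [0. 0. 0.] ang [ 0.4 44.7  0.1]
off [-179.8   -2.7  -15. ] ang [ 0.4 44.7  0.1]
off [-160.9   -4.2  195.1] ang [ 0.4 44.7  0.1]
off [-120.9   -4.3  205.3] ang [ 0.4 44.7  0.1]
[-1.06  0.37  0.88  1.8  -0.32  1.11 -0.18]
```

View pics/w5.png

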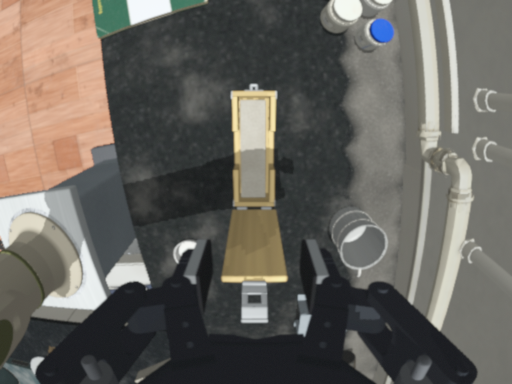

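Wrist view: the bar lies in the case at (254,145), top at 48 mm, centred at (0.540,0.1975). The lid is upright at (254,245) and its hasp at (254,300) leans backward.

Run:
```python
from h import *
from plant import ctrl
s=ctrl.sense();p=s["ee_pos"];c0=np.array([.541,.197]);d=np.array([.1045,.9945])
pt=lambda s_,z_:[*(c0+d*s_),z_]
V=tool(-6);M=tool(-6,60,d)
go(p,s["ee_rot"],(pt(-.20,.40),V),(pt(-.20,.40),M),(pt(-.16,.17),M))
```

```text
off [-201.2   -0.5  -19.3] ang [ 0.1 -0.1  0. ]
off [-201.2   -0.5  -19.3] ang [ 0.1 59.9  0. ]
off [-161.6   -0.8  210.7] ang [ 0.1 59.9  0. ]
```

Call:
{"op": "step_arm", "data": {
  "deltas": [
    {"offset": [-45,0,-19],"angular": [0,0,0],"gripper": 255},
    {"offset": [-90,0,-19],"angular": [0,0,0],"gripper": 255},
    {"offset": [-135,0,-19],"angular": [0,8,0],"gripper": 255},
    {"offset": [-175,0,-19],"angular": [0,16,0],"gripper": 255},
    {"offset": [-201,0,-19],"angular": [0,24,0],"gripper": 255},
    {"offset": [-201,0,-19],"angular": [0,32,0],"gripper": 255},
    {"offset": [-201,0,-19],"angular": [0,40,0],"gripper": 255},
    {"offset": [-201,0,-19],"angular": [0,48,0],"gripper": 255},
    {"offset": [-201,0,-19],"angular": [0,56,0],"gripper": 255},
    {"offset": [-201,0,-19],"angular": [0,60,0],"gripper": 255},
    {"offset": [-201,0,-19],"angular": [0,60,0],"gripper": 255},
    {"offset": [-201,0,-19],"angular": [0,60,0],"gripper": 255}
  ]
}}

```text
time_s: 14.5
ee_pos: [0.5199, -0.0033, 0.3977]
ee_rot: [-0.336, 0.645, 0.577, 0.372]
contact_force: [0.9, -1.0, -0.9]
width: -0.0
```

```bash
cat > lid.py <<'E'
from h import *
from plant import ctrl
s=ctrl.sense();p=s["ee_pos"];c0=np.array([.541,.197]);d=np.array([.1045,.9945])
pt=lambda s_,z_:[*(c0+d*s_),z_]
print(p,s["joint_positions"].round(2),s["width"],s["contact_force"])
S=(p[:2]-c0)@d;print("s",S)
print("down");go(p,s["ee_rot"],(pt(-.16,.17),tool(-6,60,d)),(pt(-.135,.17),tool(-6,60,d)))
def tcp(th,a,r=.105):
    c=np.array([-.0955,.058])+r*np.array([np.cos(th),np.sin(th)])+.0085*np.array([-np.sin(th),np.cos(th)])
    c=c-.014*np.array([np.sin(a),-np.cos(a)]);return (pt(*c),tool(-6,np.degrees(a),d))
print("arc")
for k,th in enumerate(np.linspace(1.6,0,13)): print(round(th,2),end=" ");go(p,s["ee_rot"],tcp(th,np.radians(20+25*th)))
E
python3 lid.py
```

```text
[ 0.51992439 -0.00327706  0.397675  ] [ 0.24  0.42  0.23  1.99 -1.04  1.46  0.9 ] -0.00015651472864670787 [ 0.89369506 -0.97120142 -0.92753851]
s -0.2013779332463779
down
off [-176.8    0.7  149.3] ang [ 0.1 -0.1 -0.3]
off [-164.4    0.6  170.9] ang [ 0.1 -0.1 -0.3]
arc
1.6 off [-156.8    0.6  184.8] ang [ 0.1 -0.1 -0.3]
1.47 off [-148.4    0.5  196.7] ang [ 0.1 -3.5 -0.3]
1.33 off [-141.8    0.4  209.5] ang [ 0.1 -6.8 -0.3]
1.2 off [-136.8    0.4  223. ] ang [  0.1 -10.1  -0.3]
1.07 off [-133.8    0.4  237. ] ang [  0.  -13.5  -0.3]
0.93 off [-132.5    0.3  251.3] ang [  0.  -16.8  -0.3]
0.8 off [-133.2    0.3  265.5] ang [  0.  -20.1  -0.3]
0.67 off [-135.7    0.3  279.5] ang [  0.  -23.5  -0.3]
0.53 off [-140.     0.3  292.9] ang [  0.  -26.8  -0.3]
0.4 off [-1.461e+02  3.000e-01  3.056e+02] ang [  0.  -30.1  -0.3]
0.27 off [-153.7    0.4  317.3] ang [ -0.  -33.5  -0.3]
0.13 off [-162.8    0.4  327.9] ang [ -0.  -36.8  -0.3]
0.0 off [-173.2    0.4  337.1] ang [ -0.  -40.1  -0.3]
```

Call:
{"op": "step_arm", "data": {
  "deltas": [
    {"offset": [-30,0,20],"angular": [0,-3,0],"gripper": 255},
    {"offset": [-65,0,45],"angular": [0,-5,0],"gripper": 255},
    {"offset": [-100,0,75],"angular": [0,-5,0],"gripper": 255}
  ]
}}

```text
time_s: 14.8
ee_pos: [0.5223, 0.0141, 0.2735]
ee_rot: [-0.307, 0.659, 0.595, 0.342]
contact_force: [1.9, -0.4, -2.8]
width: 0.004
```

```bash
python3 lid.py | head -5
```

```text
[0.52225583 0.014061   0.27348567] [ 0.37  0.54 -0.03  2.09 -1.04  1.14  1.01] 0.003748396394906753 [ 1.89568542 -0.38518184 -2.80244072]
s -0.18389160428093876
down
off [-70.7  -0.5  79.3] ang [-0.1  5.3  0.1]
off [-56.2  -0.5  99.7] ang [-0.1  5.3  0.1]
```

Call:
{"op": "step_arm", "data": {
  "deltas": [
    {"offset": [-35,0,25],"angular": [0,0,0],"gripper": 255},
    {"offset": [-60,0,55],"angular": [0,0,0],"gripper": 255},
    {"offset": [-70,0,79],"angular": [0,0,0],"gripper": 255},
    {"offset": [-63,0,90],"angular": [0,0,0],"gripper": 255},
    {"offset": [-63,0,90],"angular": [0,0,0],"gripper": 255}
  ]
}}

```text
time_s: 15.3
ee_pos: [0.5249, 0.052, 0.1705]
ee_rot: [-0.311, 0.659, 0.593, 0.342]
contact_force: [0.6, -0.2, 0.4]
width: -0.003
```

```bash
sed -i 's/20+25\*th/20+21.9*th/' lid.py; python3 lid.py
```

```text
[0.5249319  0.05198113 0.17052942] [ 0.6   0.75 -0.47  2.15 -1.04  0.76  1.05] -0.002651896781247583 [ 0.64396079 -0.22137369  0.37166347]
s -0.14590037945846362
down
off [ -8.5   0.8 -11.3] ang [-0.2  4.9 -0.1]
off [5.8 0.9 9.2] ang [-0.2  4.9 -0.1]
arc
1.6 off [15.8  0.9 22.3] ang [-0.2 -0.  -0.1]
1.47 off [25.1  0.9 33.5] ang [-0.2 -3.  -0.1]
1.33 off [32.8  0.9 45.7] ang [-0.2 -5.9 -0.1]
1.2 off [38.7  1.  58.8] ang [-0.2 -8.8 -0.1]
1.07 off [43.   1.  72.5] ang [ -0.2 -11.7  -0.1]
0.93 off [45.3  1.1 86.6] ang [ -0.2 -14.6  -0.1]
0.8 off [ 45.8   1.1 100.9] ang [ -0.2 -17.6  -0.1]
0.67 off [ 44.4   1.2 115. ] ang [ -0.2 -20.5  -0.1]
0.53 off [ 41.2   1.2 128.7] ang [ -0.2 -23.4  -0.1]
0.4 off [ 36.2   1.3 141.9] ang [ -0.2 -26.3  -0.1]
0.27 off [ 29.5   1.4 154.2] ang [ -0.2 -29.2  -0. ]
0.13 off [ 21.3   1.4 165.5] ang [ -0.2 -32.2  -0. ]
0.0 off [ 11.7   1.5 175.5] ang [ -0.3 -35.1  -0. ]
```

Call:
{"op": "step_arm", "data": {
  "deltas": [
    {"offset": [12,1,17],"angular": [0,0,0],"gripper": 255},
    {"offset": [16,1,22],"angular": [0,0,0],"gripper": 255},
    {"offset": [25,1,33],"angular": [0,-3,0],"gripper": 255},
    {"offset": [33,1,46],"angular": [0,-6,0],"gripper": 255},
    {"offset": [39,1,59],"angular": [0,-9,0],"gripper": 255},
    {"offset": [43,1,72],"angular": [0,-12,0],"gripper": 255},
    {"offset": [45,1,87],"angular": [0,-15,0],"gripper": 255}
  ]
}}

```text
time_s: 16.0
ee_pos: [0.5377, 0.146, 0.1591]
ee_rot: [-0.227, 0.699, 0.629, 0.253]
contact_force: [-0.6, -3.6, 0.5]
width: -0.0
```

```bash
python3 lid.py
python3 - <<'E'
from plant import ctrl
import cv2
c=ctrl.read_camera("side");cv2.imwrite("pics/s6.png",cv2.resize(c["img"][100:330,150:430,::-1],None,fx=2,fy=2))
E
```

```text
[0.53765895 0.14597302 0.15912743] [ 0.34  0.65 -0.51  2.17 -1.01  0.46  0.77] -0.00014988429167560652 [-0.64542712 -3.63198977  0.4755035 ]
s -0.0510954728095259
down
off [-76.7  -1.9 -78. ] ang [ 0.1 20.2  0. ]
off [-57.5  -1.9 -62. ] ang [ 0.1 20.2  0. ]
arc
1.6 off [-44.4  -1.9 -52.1] ang [ 0.1 15.3  0. ]
1.47 off [-32.5  -1.9 -43.7] ang [ 0.1 12.3  0. ]
1.33 off [-21.9  -1.9 -34. ] ang [0.1 9.4 0. ]
1.2 off [-12.7  -2.  -22.9] ang [0.1 6.5 0. ]
1.07 off [ -5.   -2.  -10.8] ang [0.1 3.6 0. ]
0.93 off [ 1.  -2.   2.2] ang [0.1 0.7 0. ]
0.8 off [ 5.2 -2.  15.8] ang [ 0.1 -2.3  0. ]
0.67 off [ 7.6 -2.1 29.8] ang [ 0.1 -5.2  0. ]
0.53 off [ 8.2 -2.1 43.9] ang [ 0.1 -8.1  0. ]
0.4 off [ 6.8 -2.1 57.9] ang [  0.1 -11.   -0. ]
0.27 off [ 3.6 -2.1 71.5] ang [  0.1 -13.9  -0. ]
0.13 off [-1.3 -2.2 84.6] ang [  0.1 -16.9  -0. ]
0.0 off [-8.  -2.2 96.8] ang [  0.1 -19.8  -0. ]
```

View pics/s6.png

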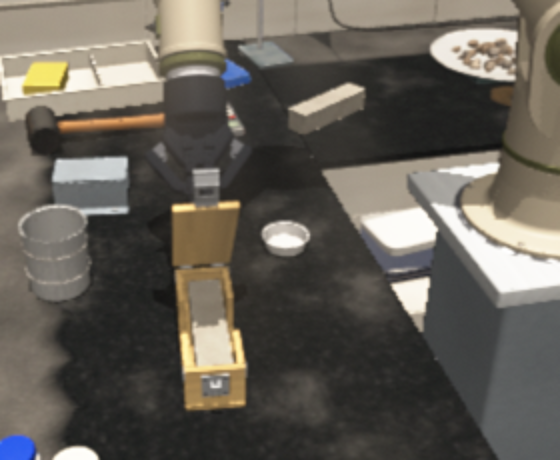

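The lid is about halfway down at (205,235), pushed from behind, with the hasp clear of the hand.

Call:
{"op": "step_arm", "data": {
  "deltas": [
    {"offset": [5,-2,16],"angular": [0,-2,0],"gripper": 255},
    {"offset": [8,-2,30],"angular": [0,-5,0],"gripper": 255},
    {"offset": [8,-2,44],"angular": [0,-8,0],"gripper": 255},
    {"offset": [7,-2,58],"angular": [0,-11,0],"gripper": 255},
    {"offset": [4,-2,72],"angular": [0,-14,0],"gripper": 255},
    {"offset": [-1,-2,84],"angular": [0,-17,0],"gripper": 255},
    {"offset": [-5,-2,91],"angular": [0,-20,0],"gripper": 255},
    {"offset": [-8,-2,97],"angular": [0,-20,0],"gripper": 255}
  ]
}}

```text
time_s: 16.85
ee_pos: [0.5414, 0.205, 0.0807]
ee_rot: [-0.116, 0.73, 0.661, 0.129]
contact_force: [-11.3, -16.1, 76.0]
width: 0.001
```

Call:
{"op": "step_arm", "data": {
  "deltas": [
    {"offset": [0,0,-10],"angular": [0,0,0],"gripper": 255},
    {"offset": [0,0,-40],"angular": [0,0,0],"gripper": 255},
    {"offset": [0,0,-85],"angular": [0,0,0],"gripper": 255},
    {"offset": [0,0,-130],"angular": [0,0,0],"gripper": 255},
    {"offset": [0,0,-150],"angular": [0,0,0],"gripper": 255},
    {"offset": [0,0,-150],"angular": [0,0,0],"gripper": 255}
  ]
}}

```text
time_s: 17.45
ee_pos: [0.5368, 0.15, 0.2234]
ee_rot: [-0.115, 0.732, 0.658, 0.131]
contact_force: [0.1, 0.5, 0.0]
width: -0.003
```

Run:
```python
from h import *
from plant import ctrl
s=ctrl.sense();p=s["ee_pos"];print(p,s["contact_force"],s["time_s"],s["joint_positions"].round(2))
c=ctrl.read_camera("side");Q=cloud(c);cv2.imwrite("pics/s7.png",cv2.resize(c["img"][200:330,200:310,::-1],None,fx=4,fy=4,interpolation=cv2.INTER_CUBIC))
c0=np.array([.541,.197]);d=np.array([.1045,.9945])
S=(Q[...,:2]-c0)@d;L=(Q[...,:2]-c0)@np.array([d[1],-d[0]])
k=(abs(S)<.08)&(abs(L)<.03)&(Q[...,2]>.03)&(Q[...,2]<.12)
q=np.c_[S[k],L[k],Q[k][:,2]];f=np.polyfit(q[:,0],q[:,2],1);print("lid slope,h",f,len(q))
k=(S>.095)&(S<.16)&(abs(L)<.025)&(Q[...,2]>.05)&(Q[...,2]<.13)
q=np.c_[S[k],L[k],Q[k][:,2]];print("hasp",len(q),q[::6].round(3).tolist())
pt=lambda s_,z_:[*(c0+d*s_),z_]
V=tool(-6);go(p,s["ee_rot"],(pt(.05,.25),V),(pt(.145,.16),V),(pt(.145,.05),V))
```

```text
[0.53679204 0.14995062 0.22338854] [0.11955696 0.51237871 0.04433034] 17.45 [-0.24  0.42  0.07  2.1  -0.65  0.62  0.25]
lid slope,h [0.00034037 0.06560528] 1142
hasp 123 [[0.095, 0.002, 0.069], [0.096, -0.004, 0.063], [0.099, -0.01, 0.063], [0.102, 0.003, 0.064], [0.103, -0.01, 0.063], [0.101, 0.009, 0.061], [0.106, -0.003, 0.064], [0.095, -0.017, 0.053], [0.11, 0.004, 0.066], [0.112, -0.009, 0.066], [0.113, 0.01, 0.066], [0.113, -0.002, 0.065], [0.119, 0.011, 0.069], [0.137, -0.002, 0.085], [0.138, 0.012, 0.084], [0.139, -0.0, 0.084], [0.14, -0.012, 0.084], [0.139, 0.002, 0.082], [0.135, -0.011, 0.076], [0.133, 0.004, 0.074], [0.132, -0.009, 0.072]]
off [100.5  -0.8   8.4] ang [  0.3 -20.1  -0.1]
off [158.7  -1.4 125.6] ang [  0.3 -20.1  -0.1]
off [120.9  -1.9 228.9] ang [  0.3 -20.1  -0.1]
```

View pics/s7.png

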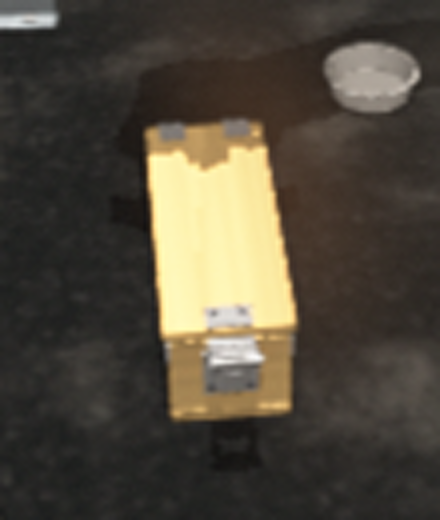

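Call:
{"op": "step_arm", "data": {
  "deltas": [
    {"offset": [40,-1,0],"angular": [0,-7,0],"gripper": 255},
    {"offset": [80,-1,5],"angular": [0,-14,0],"gripper": 255},
    {"offset": [110,-1,20],"angular": [0,-20,0],"gripper": 255},
    {"offset": [140,-1,60],"angular": [0,-20,0],"gripper": 255},
    {"offset": [160,-1,100],"angular": [0,-20,0],"gripper": 255},
    {"offset": [160,-1,100],"angular": [0,-20,0],"gripper": 255},
    {"offset": [160,-1,100],"angular": [0,-20,0],"gripper": 255}
  ]
}}

```text
time_s: 18.2
ee_pos: [0.5522, 0.3364, 0.1775]
ee_rot: [-0.001, 0.742, 0.67, -0.003]
contact_force: [-0.6, -0.6, 0.2]
width: -0.003
```

```bash
cat > hs.py <<'E'
from h import *
from plant import ctrl
s=ctrl.sense();p=s["ee_pos"];c0=np.array([.541,.197]);d=np.array([.1045,.9945]);n=np.array([d[1],-d[0]])
pt=lambda s_,z_:[*(c0+d*s_),z_]
print("s",(p[:2]-c0)@d,"lat",(p[:2]-c0)@n,p,s["contact_force"])
V=tool(-6);go(p,s["ee_rot"],(pt(.138,.11),V),(pt(.138,.06),V),(pt(.138,.029),V),(pt(.1205,.029),V))
E
python3 hs.py
```

```text
s 0.13976887956679002 lat -0.0034614110144030276 [0.55216403 0.33636877 0.17754474] [-0.55557758 -0.60671708  0.23565589]
off [-1.6  3.8 67.5] ang [-0.3  0.2  0.2]
off [ -1.4   4.  117.5] ang [-0.3  0.2  0.2]
off [ -1.3   4.2 148.5] ang [-0.3  0.2  0.2]
off [-18.8   4.1 148.6] ang [-0.3  0.2  0.2]
```

Call:
{"op": "step_arm", "data": {
  "deltas": [
    {"offset": [-1.5,4,40],"angular": [0,0,0],"gripper": 255},
    {"offset": [-1.5,4,67],"angular": [0,0,0],"gripper": 255},
    {"offset": [-1.5,4,82],"angular": [0,0,0],"gripper": 255},
    {"offset": [-1.5,4,97],"angular": [0,0,0],"gripper": 255},
    {"offset": [-1.5,4,112],"angular": [0,0,0],"gripper": 255},
    {"offset": [-1.5,4,127],"angular": [0,0,0],"gripper": 255},
    {"offset": [-1.5,4,140],"angular": [0,0,0],"gripper": 255},
    {"offset": [-1.5,4,148],"angular": [0,0,0],"gripper": 255},
    {"offset": [-1.5,4,148],"angular": [0,0,0],"gripper": 255}
  ]
}}

```text
time_s: 19.1
ee_pos: [0.5574, 0.3335, 0.0319]
ee_rot: [-0.0, 0.743, 0.669, -0.001]
contact_force: [-0.6, 0.2, 0.1]
width: 0.001
```

```bash
python3 hs.py
```

```text
s 0.13748632536356273 lat 0.002073835812489571 [0.55743056 0.33352019 0.03194037] [-0.62215047  0.2243341   0.06293504]
off [  0.4  -2.2 -78.1] ang [-0.1  0.1 -0. ]
off [  0.5  -2.1 -28.1] ang [-0.1  0.1 -0. ]
off [ 0.5 -2.1  2.9] ang [-0.1  0.1 -0. ]
off [-17.   -2.1   3. ] ang [-0.1  0.1 -0. ]
```

Call:
{"op": "step_arm", "data": {
  "deltas": [
    {"offset": [0,-1,4],"angular": [0,0,0],"gripper": 255},
    {"offset": [-4,-2,4],"angular": [0,0,0],"gripper": 255},
    {"offset": [-8,-2,4],"angular": [0,0,0],"gripper": 255},
    {"offset": [-12,-2,4],"angular": [0,0,0],"gripper": 255},
    {"offset": [-15,-2,4],"angular": [0,0,0],"gripper": 255},
    {"offset": [-17,-2,4],"angular": [0,0,0],"gripper": 255}
  ]
}}

```text
time_s: 19.7
ee_pos: [0.5545, 0.3183, 0.0296]
ee_rot: [-0.0, 0.743, 0.669, 0.001]
contact_force: [0.9, 9.1, -2.6]
width: 0.005
```

Call:
{"op": "step_arm", "data": {
  "deltas": [
    {"offset": [-1,0,0],"angular": [0,0,0],"gripper": 255},
    {"offset": [-2,0,0],"angular": [0,0,0],"gripper": 255},
    {"offset": [-2,0,0],"angular": [0,0,0],"gripper": 255}
  ]
}}

```text
time_s: 20.0
ee_pos: [0.5545, 0.3182, 0.0297]
ee_rot: [-0.001, 0.743, 0.67, 0.002]
contact_force: [1.2, 8.9, -3.0]
width: 0.004
```

Call:
{"op": "step_arm", "data": {
  "deltas": [
    {"offset": [-2,0,0],"angular": [0,0,0],"gripper": 255},
    {"offset": [-4,0,0],"angular": [0,0,0],"gripper": 255},
    {"offset": [-4,0,0],"angular": [0,0,0],"gripper": 255}
  ]
}}

```text
time_s: 20.3
ee_pos: [0.5544, 0.3176, 0.0298]
ee_rot: [-0.002, 0.742, 0.671, 0.004]
contact_force: [1.2, 18.5, -6.7]
width: 0.002
```

Call:
{"op": "step_arm", "data": {
  "deltas": [
    {"offset": [10,0,0],"angular": [0,0,0],"gripper": 255},
    {"offset": [40,0,0],"angular": [0,0,0],"gripper": 255},
    {"offset": [50,0,-40],"angular": [0,0,0],"gripper": 255},
    {"offset": [50,0,-90],"angular": [0,0,0],"gripper": 255},
    {"offset": [10,0,-140],"angular": [0,0,0],"gripper": 255},
    {"offset": [-30,0,-190],"angular": [0,0,0],"gripper": 255},
    {"offset": [-30,0,-190],"angular": [0,0,0],"gripper": 255}
  ]
}}

```text
time_s: 21.0
ee_pos: [0.5511, 0.2778, 0.2225]
ee_rot: [0.001, 0.744, 0.668, 0.001]
contact_force: [0.7, -0.4, -0.8]
width: 0.003
```

Run:
```python
from h import *
from plant import ctrl
s,c,P=wrist(ctrl,"w8");print(s["ee_pos"],s["contact_force"],s["time_s"])
e=ctrl.read_camera("side");Q=cloud(e)
a=cv2.resize(c["img"][20:250,150:370,::-1],(440,460));b=cv2.resize(e["img"][220:320,220:300,::-1],(350,438),interpolation=cv2.INTER_CUBIC)
W=np.zeros((460,790,3),np.uint8);W[:,:440]=a;W[:438,440:]=b;cv2.imwrite("pics/fin.png",W)
c0=np.array([.541,.197]);d=np.array([.1045,.9945]);n=np.array([d[1],-d[0]])
for nm,X in(("side",Q),("wrist",P)):
    S=(X[...,:2]-c0)@d;L=(X[...,:2]-c0)@n;Z=X[...,2]
    k=(abs(S)<.085)&(abs(L)<.03)&(Z>.03)&(Z<.12);f=np.polyfit(S[k],Z[k],1);print(nm,"lid",f.round(4),k.sum())
    for z0 in np.arange(.01,.07,.006):
        k=(S>.09)&(S<.16)&(abs(L)<.012)&(Z>z0)&(Z<z0+.006)
        if k.sum():print(round(z0+.003,3),k.sum(),np.percentile(S[k],[5,50,95]).round(4))
```

```text
[0.55112087 0.27784316 0.22250318] [ 0.70995606 -0.41788638 -0.78107705] 21.0
side lid [0.0008 0.0657] 1205
0.013 2 [0.0933 0.0936 0.0938]
0.019 9 [0.1    0.111  0.1127]
0.025 47 [0.104  0.1093 0.1136]
0.031 36 [0.1015 0.1039 0.1075]
0.037 23 [0.0957 0.102  0.1039]
0.043 30 [0.0961 0.1022 0.1057]
0.049 18 [0.1019 0.1025 0.1037]
0.055 25 [0.1008 0.1028 0.104 ]
0.061 49 [0.0929 0.1017 0.1052]
0.067 35 [0.0909 0.0935 0.1044]
wrist lid [0.0022 0.0667] 3710
0.019 3 [0.1127 0.1128 0.1128]
0.025 111 [0.1089 0.1109 0.113 ]
0.031 112 [0.1037 0.1063 0.1083]
0.037 16 [0.1028 0.1034 0.1039]
0.043 57 [0.1024 0.1036 0.1056]
0.049 36 [0.0944 0.0954 0.1035]
0.055 43 [0.0944 0.0947 0.0949]
0.061 80 [0.0943 0.0994 0.1054]
0.067 252 [0.0904 0.0946 0.1046]
```

View pics/fin.png

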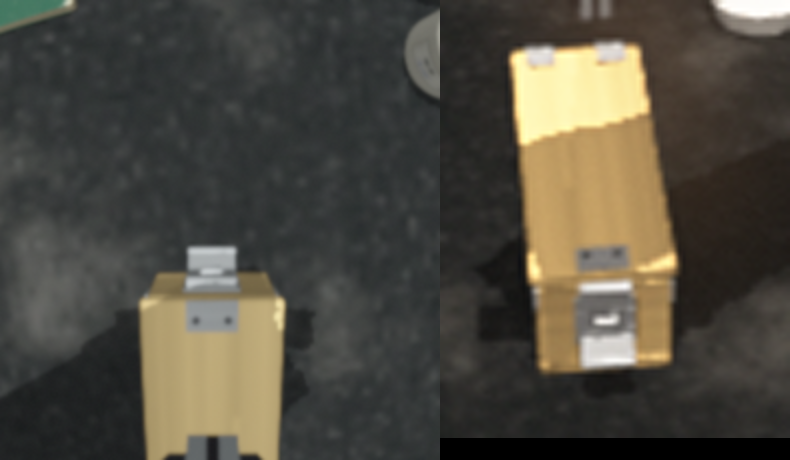

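Both views show the lid flat and the hasp hanging upright with the staple through its slot. The strap's offset is constant at about 102 mm from z 37 to 55 mm, so it is home.

```bash
python3 -c "
from plant import ctrl
print(ctrl.hand_in())"
```

```text
the job is handed in; nothing more can be done
None
```

The job is handed in at about 21 s of the 72 s allowed; the interface gave no verdict. I drew the bar out of the sleeve by its free end and let go of it on the bench. I then took it by its middle, laid it in the case, shut the lid and swung the hasp down over the staple.

What the last checks showed:
- **Bar on the bench:** it lay clear of the sleeve, its middle about 49 mm in front of the sleeve frame's origin (needed more than 30).
- **Bar in the case:** its centre measured (0.540, 0.1975) m, about 1 mm from my measured case centre, with its top at 48 mm. I took this before shutting the lid; it can't be seen afterwards.
- **Lid:** its slope read under 0.003 rad in both the wrist and side views (needed under 0.05).
- **Hasp:** in the side view the strap hung upright, within 1 mm over 18 mm of height, with the staple through its slot. The wrist view agreed near the staple but caught too little of the upper strap to confirm the angle.
- **Robot:** the hand was clear of everything, with a contact force of about 1 N, which is the sensor's noise.

**Possible concerns:**
- The press that shut the lid reached 76 N at the wrist, more than I intended but under the 120 N limit.
- I took care to keep clear of the jug, dish, mallet and calculator. They looked undisturbed in later pictures, but I did not measure them again at the end.

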